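# Uncap the inspection camera and open its iris ring

## Task

Get the upward-looking fruit inspection camera ready: first lift the blue dust cap off the lens and lay it flat, the same way up, in the white tray. Then open the iris by turning the slim orange ring counter-clockwise (seen from above) until you feel it come snugly against its end stop, without forcing it and without touching the fixed black rings just above and below it, and let go, leaving it at the stop. Leave the beaker, dish and bottle where they are.

Things in the scene. Friction and masses are not known exactly. Their poses are not given: they have to be found in the camera images.
- camera: inspection camera looking straight up, fixed to the bench; origin at the centre of its underside on the bench, z up along the lens axis. Aluminium foot 115 x 115 x 14 mm, white body 58 x 58 mm up to 60 mm high, above it the coaxial round lens: black lower ring, slim orange iris ring, black upper ring, blue dust cap over its top (130 to 146 mm above the bench).
- iris_ring (a point): centre of the slim orange knurled iris ring, diameter 50 mm, 10 mm tall (107 to 117 mm above the bench; this point at 112 mm), on the lens axis, z up. It turns about z with a drag of about 0.05 N m. A pinch across its diameter from above, at any yaw, with the fingertips' ends 107 to 113 mm above the bench, holds it.
- iris_dot (a point): white dot on the ring's top, 22.5 mm from the axis; turns with the ring. The end stop comes 0.5 to 1.5 rad counter-clockwise of the start, unmarked: it must be felt. There the ring winds up a springy linkage, 2 N m per rad, and springs back when let go while the iris stays at the stop. Snug: 0.25 to 0.5 N m (0.13 to 0.25 rad past the stop). Over 0.6 N m either way is forcing.
- upper_ring: fixed black ring above the iris ring, diameter 40 mm, 17 mm tall; origin at the centre of its underside, 119 mm above the bench. Must not be touched by the robot (over 2 N counts).
- lower_ring: fixed black ring below the iris ring, diameter 60 mm, 33 mm tall; origin at the centre of its underside, 72 mm above the bench, its top face at 105 mm. Must not be touched by the robot (over 2 N counts).
- cap_center (a point): centre of the blue dust cap: round, diameter 48 mm, 16 mm tall, about 30 g, this point 8 mm above its underside; z up. It sits loose over the lens front (1.4 mm play, its skirt reaches 6 mm down over the upper ring) and lifts straight off. Its underside is 13 mm above the top of the orange ring.
- tray_in (a point): centre of the inner floor of the white tray, 5 mm above the bench; z up. The tray is fixed, 130 x 130 mm outside, walls 5 mm thick, 22 mm tall.
- beaker_rim (a point): centre of the mouth of a loose glass beaker, 68 mm across, 90 mm tall; bystander
- dish_center (a point): centre of a loose closed pale round dish, 90 mm across, 18 mm tall; bystander
- bottle_mid (a point): centre of a loose amber bottle, 60 mm across, 130 mm tall; bystander

How it is judged:
By the outcome, as a careful person would: the job done as asked, in the order asked, and still so for the second after the job is handed in, with the robot touching nothing.
It also fails if it takes over 70 s, if anything falls off the work surface, if the arm or the gripper's body presses on something with over 40 N, if the wrist force passes 120 N, or if a joint passes its speed limit or range.

## Robot

A 7-joint arm with a two-finger parallel gripper is mounted at the origin on the work surface. World frame = base frame: x ahead of the robot, y to its left, z up, the work surface at z = 0. Lengths are in m, angles in degrees, forces in N, time in s.
With the tool pointing down it reaches from about 0.425 to 0.875 m from the base axis. Payload 9.9 kg.
Tool frame: the origin (TCP) lies at the very end of the fingers, on their centre line; the grasp point (between the pads) lies 19 mm behind it (env.tcp_to_grasp is the distance from the TCP to the grasp point, in m); x points along the fingers, z is the direction in which the jaws open and shut, and the axes are right-handed (so a half turn about x gives the same grasp; the last joint's range is limited). The gripper opens to 85 mm and grips with 20 to 120 N. Pads are 22 mm wide; open, the fingers measure 114 mm over their backs; the gripper's body (76 mm by 85 mm) begins 54 mm behind the grasp point. The pads swing forward as they close: fully open they stand 13 mm farther back than shut.
Start: joints at [-80.031, 32.985, 1.427, 82.34, -0.859, 64.687, -3.237], TCP at [0.172, 0.653, 0.231] pointing down, gripper open.
Joint ranges: [-157.87, 157.87], [-19.46, 123.44], [-87.15, 90], [11.01, 140.99], [-62.26, 242.26], [9.8, 113.94], [-161.44, 161.44]. Speed limits (degrees/s): [127.2, 127.2, 172.46, 172.46, 180, 180, 180].

## Interface

Orientations are given as [roll, pitch, yaw] about the fixed x, y, z axes, in that order (R = Rz(yaw) Ry(pitch) Rx(roll)).
In Python, from workcell import env, cams gives the robot as it stands.
- The arm moves only by the tool jog_arm, never from a script. Its arguments are lists of equal length, an entry for each row: "jaw": the finger opening in mm, from 0 to 85.4; "travel": the shift along the tool's x, y, z in mm, a list of three; "rotation": the turn, a rotation vector about the tool's x, y, z in rad, a list of three. A call has 1 to 20 rows; each row shifts and turns the commanded pose from where the row before left it, along the tool's axes as they then stand; what a row does not reach is not made up. A row lasts 1/8 s, in which the tool goes at most 62.5 mm and 10.7 degrees, less where a joint would pass 70% of its speed; a pose out of reach is approached as far as the arm can. A call with a gripper value outside its range is refused whole. The fingers move at their own pace and stop on an object; the grip force is fixed at half the most. Time passes only in rows, so rows that do not move let the fingers close. It gives the time, the measured TCP pose, the force and the opening at its end, in the units of the state.
- env.read_state(): the state, without advancing time (a new reading comes with each control period).
- cams.get_image(name): name is "scene" or "top"; returns a dict with "image" (420x560x3 uint8, red, green, blue), "camera_matrix" (3x3 intrinsics, pixels), "origin" and "attitude" of the camera in the world. Camera axes: x right, y up, looking along -z (the intrinsics and any distortion apply to the point x, -y, -z); pixel columns grow to the right and rows downward; lengths in m; the calibration is good to about 2 mm. A picture is of the moment at which its call begins. There is no depth.
- env.finish_job(): hands the job in, once; it reports no verdict.
The state is a dict: "clock": time; "joint_positions": joint angles; "joint_velocities": joint speeds; "tau": joint torques, N m; "position": TCP position; "orientation": TCP orientation; "wrist_force": force on the tool from outside, world axes, zero at the start; "torque": the same for the moment, N m; "width": opening from 0.0 (shut) to 1.0 (fully open).
Only numpy, scipy, OpenCV 4.12 (cv2) and the standard library are available. Lean on these libraries where they do the work, as an engineer would, in place of code of your own. Each camera call takes 0.05 s, during which the arm holds its last target. There are 200 camera calls.

## Working session

There is one attempt and no reset: what is moved stays moved. The work goes in short steps, Python scripts to look and compute and a tool call to move; the robot and the scene stay as the last step left them, time stands still between calls to the robot, and variables do not carry over. Pictures are saved under pics/ and viewed, about 8 in all and at most 12, crops included, and the job is handed in when it is done.

Besides the shell and the picture viewer there is one more tool, called after ">>>" by a JSON object that holds its "fn" and its "kwargs", one argument or row to a line. jog_arm: Moves the arm, as the interface text tells. Its arguments: {"type":"object","properties":{"jaw":{"type":"array","items":{"type":"number"}},"travel":{"type":"array","items":{"type":"array","items":{"type":"number"}}},"rotation":{"type":"array","items":{"type":"array","items":{"type":"number"}}}},"required":["jaw","travel","rotation"]}

```bash
ls; mkdir -p pics; python3 - <<'E'
from workcell import env, cams
import cv2
s=env.read_state()
print(s, env.tcp_to_grasp)
for n in("scene","top"):
    d=cams.get_image(n); print(n,d["camera_matrix"],d["origin"],d["attitude"],[k for k in d])
    cv2.imwrite(f"pics/{n}0.png",d["image"][:,:,::-1])
E
```

```text
pics
{'clock': 0.0, 'joint_positions': array([-80.03018906,  33.03174049,   1.42302913,  82.38617649,
        -0.86055413,  64.68688851,  -3.23594978]), 'joint_velocities': array([-0.11452456,  0.05899696, -0.00718527,  0.03560066, -0.02592106,
        0.00911872, -0.01695832]), 'tau': array([-3.22994920e-04, -7.65753078e+01,  2.25043796e+00, -2.85956687e+01,
        1.53742509e-02,  1.29131059e-02,  3.95446705e-05]), 'position': array([0.17196614, 0.65225733, 0.23045486]), 'orientation': array([-177.78177972,   89.9057498 , -102.54987915]), 'wrist_force': array([0.42945715, 0.94336919, 0.35438028]), 'torque': array([0.07384458, 0.02779175, 0.01868146]), 'width': 0.9989256886959876} 0.0187
scene [[503.57133522   0.         274.51617935]
 [  0.         503.57133522 201.19292986]
 [  0.           0.           1.        ]] [1.03351162 0.29694924 0.78809439] [3.68226084e+01 5.21681336e-02 1.27028233e+02] ['image', 'camera_matrix', 'origin', 'attitude']
top [[413.90835892   0.         274.27839991]
 [  0.         413.90835892 211.66454407]
 [  0.           0.           1.        ]] [0.45279239 0.01169455 0.99768951] [ 10.18964374  -1.69963511 -89.29736566] ['image', 'camera_matrix', 'origin', 'attitude']
```

View pics/scene0.png

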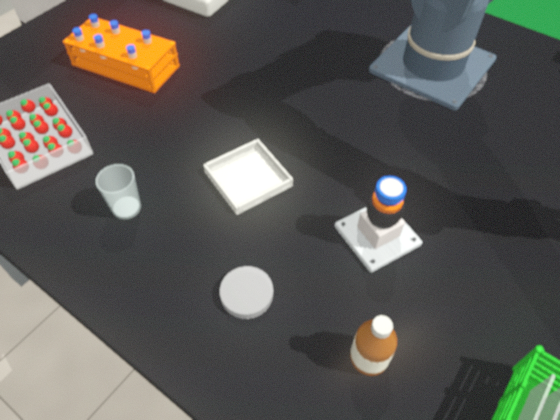

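View pics/top0.png

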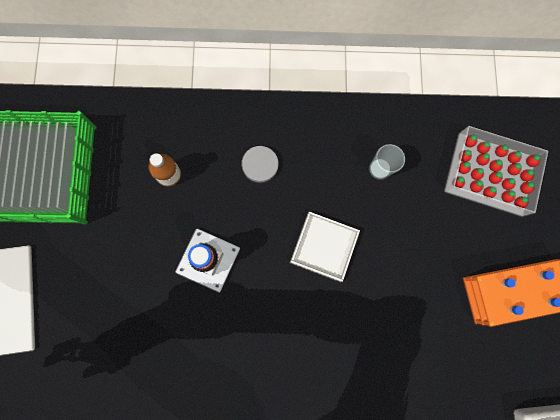

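The scene view shows the cap at about (391,189) and the tray at (248,177). The top view shows the cap at about (201,257) and the tray at (326,246). I'll enlarge these.

```bash
python3 - <<'E'
import cv2,numpy as np
t=cv2.imread("pics/top0.png");s=cv2.imread("pics/scene0.png")
c=lambda im,u,v:cv2.resize(im[v:v+50,u:u+66],None,fx=6,fy=6,interpolation=cv2.INTER_CUBIC)
cv2.imwrite("pics/crop1.png",np.hstack([c(t,170,230),c(s,355,170)]))
# blue blobs/ tray quad centroid
for n,im in(("t",t),("s",s)):
    h=cv2.cvtColor(im,cv2.COLOR_BGR2HSV)
    for k,lo,hi in(("blue",(100,120,60),(125,255,255)),("orange",(3,150,60),(18,255,255)),("white",(0,0,190),(180,40,255))):
        N,L,S,C=cv2.connectedComponentsWithStats(cv2.inRange(h,lo,hi))
        print(n,k,[(S[i].tolist(),C[i].round(1).tolist()) for i in range(1,N) if S[i,4]>15])
E
```

```text
t blue [([188, 244, 24, 24, 171], [199.8, 255.8]), ([543, 271, 11, 8, 75], [548.1, 274.7]), ([505, 279, 10, 8, 73], [509.7, 282.5]), ([551, 298, 9, 9, 65], [555.4, 301.9]), ([512, 306, 11, 9, 77], [517.3, 309.8])]
t orange [([148, 154, 28, 26, 404], [163.4, 168.6]), ([200, 246, 14, 24, 45], [209.4, 260.0]), ([463, 259, 97, 68, 4478], [512.6, 293.2])]
t white [([0, 0, 36, 23, 357], [13.4, 13.1]), ([117, 0, 269, 33, 6446], [264.2, 14.8]), ([386, 3, 8, 8, 27], [389.5, 6.0]), ([505, 10, 33, 21, 191], [518.6, 20.4]), ([439, 12, 68, 25, 723], [478.6, 26.5]), ([531, 30, 11, 8, 20], [537.0, 33.0]), ([0, 36, 560, 61, 25708], [278.4, 66.5]), ([150, 154, 12, 12, 116], [155.7, 159.2]), ([371, 160, 19, 17, 185], [378.4, 169.5]), ([458, 188, 27, 9, 43], [471.1, 191.8]), ([490, 198, 27, 9, 42], [502.8, 201.9]), ([291, 212, 69, 69, 2552], [326.0, 245.6]), ([176, 229, 57, 56, 872], [200.3, 263.7]), ([0, 246, 33, 109, 3204], [14.8, 300.6]), ([191, 247, 17, 17, 234], [199.1, 255.2]), ([524, 414, 36, 6, 92], [539.2, 416.8])]
s blue [([89, 14, 9, 8, 48], [93.0, 16.7]), ([111, 20, 7, 8, 41], [113.9, 23.1]
[... 661 characters left out ...]
 749], [375.6, 341.7])]
s white [([196, 0, 31, 15, 208], [211.9, 4.5]), ([0, 9, 20, 27, 354], [8.4, 21.4]), ([445, 45, 29, 13, 72], [461.0, 53.2]), ([0, 100, 92, 88, 2517], [42.3, 149.7]), ([204, 139, 89, 75, 3599], [247.7, 175.4]), ([96, 167, 43, 50, 753], [121.4, 199.7]), ([380, 178, 23, 18, 315], [391.0, 186.7]), ([336, 208, 86, 63, 2133], [380.3, 240.5]), ([220, 267, 53, 47, 1945], [246.2, 290.2]), ([0, 274, 131, 146, 9312], [49.7, 351.9]), ([372, 315, 21, 23, 332], [382.4, 325.2]), ([369, 357, 23, 16, 161], [378.3, 366.2]), ([98, 373, 90, 47, 1617], [142.0, 403.4]), ([533, 375, 22, 45, 168], [543.3, 398.6]), ([0, 401, 19, 19, 193], [5.9, 412.8]), ([553, 402, 7, 18, 52], [556.7, 411.8])]
```

View pics/crop1.png

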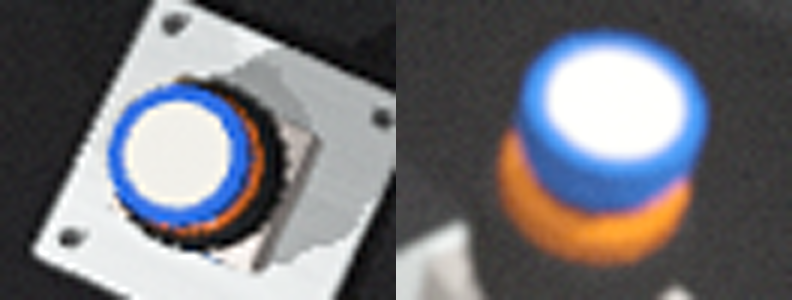

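The crop shows the cap's top disc centred at (199.2,255.2) in the top view and at (391.1,186.7) in the scene view. The orange ring is just visible below it.

```bash
cat > h.py <<'E'
import numpy as np, cv2
from scipy.spatial.transform import Rotation as R
from workcell import env,cams
K={}
def ray(d,uv):
    m=np.linalg.inv(d["camera_matrix"])@[*uv,1]
    return d["origin"],R.from_euler("xyz",d["attitude"],degrees=True).apply([m[0],-m[1],-m[2]])
def onz(d,uv,z):
    o,r=ray(d,uv); return o+r*(z-o[2])/r[2]
def tri(d1,a,d2,b):
    o1,r1=ray(d1,a);o2,r2=ray(d2,b)
    s=np.linalg.lstsq(np.c_[r1,-r2],o2-o1,rcond=None)[0]
    p,q=o1+s[0]*r1,o2+s[1]*r2
    return (p+q)/2,np.linalg.norm(p-q)
def proj(d,p):
    c=R.from_euler("xyz",d["attitude"],degrees=True).inv().apply(np.array(p)-d["origin"])
    return (d["camera_matrix"]@[c[0]/-c[2],-c[1]/-c[2],1])[:2]
E
python3 - <<'E'
from h import *
np.set_printoptions(precision=4,suppress=True)
t=cams.get_image("top");s=cams.get_image("scene")
print("cap",onz(t,(199.2,255.2),.146),onz(s,(391.1,186.7),.146),tri(t,(199.2,255.2),s,(391.1,186.7)))
def quad(im,seed):
    g=cv2.inRange(cv2.cvtColor(im[:,:,::-1].copy(),cv2.COLOR_BGR2HSV),(0,0,110),(180,60,255))
    N,L,S,C=cv2.connectedComponentsWithStats(g);i=L[seed[1],seed[0]]
    c=cv2.findContours((L==i).astype(np.uint8),0,2)[0][0]
    return cv2.minAreaRect(c)
for n,d,sd,z in(("tray",t,(326,246),.022),("foot",t,(190,265),.014)):
    r=quad(d["image"],sd);b=cv2.boxPoints(r);w=np.array([onz(d,p,z) for p in b])
    print(n,r,w.mean(0),np.linalg.norm(np.diff(w,axis=0),axis=1),[np.degrees(np.arctan2(*(w[i+1]-w[i])[1::-1])) for i in(0,1)])
print("tray scene",onz(s,(249,173.5),.022))
for n,uv,z in(("beaker",(390,158),.09),("dish",(260,163.5),.018),("bottle",(155.7,159.2),.13)): print(n,onz(t,uv,z))
E
```

```text
cap [0.5132 0.1405 0.146 ] [0.5124 0.1408 0.146 ] (array([0.5131, 0.1407, 0.1467]), np.float64(0.0005722322679089459))
tray ((325.0437927246094, 246.37954711914062), (56.045860290527344, 55.36237335205078), 19.98310661315918) [ 0.5479 -0.1366  0.022 ] [0.1327 0.1338 0.1322] [np.float64(-19.73194794011493), np.float64(-109.35537799601602)]
foot ((207.11834716796875, 259.74176025390625), (49.01374435424805, 49.50615692138672), 24.62356185913086) [0.5128 0.1414 0.014 ] [0.1153 0.1173 0.1146] [np.float64(-21.95077225146901), np.float64(-113.69974475923013)]
tray scene [ 0.5517 -0.1307  0.022 ]
beaker [ 0.7465 -0.2782  0.09  ]
dish [0.7488 0.0213 0.018 ]
bottle [0.7198 0.2457 0.13  ]
```

```bash
cat >> h.py <<'E'
def goal(p,s=None,yaw=None):
    "tool-frame travel (mm) to TCP point p, and rotvec making the tool point down with jaw heading (deg)"
    s=s or env.read_state(); A=R.from_euler("xyz",s["orientation"],degrees=True); M=A.as_matrix()
    if yaw is None: yaw=np.degrees(np.arctan2(M[1,2],M[0,2]))
    z=np.array([np.cos(np.radians(yaw)),np.sin(np.radians(yaw)),0]); x=np.array([0,0,-1.])
    B=R.from_matrix(np.c_[x,np.cross(z,x),z])
    print("jaw yaw",yaw,"travel",(A.inv().apply(np.array(p)-s["position"])*1000).round(1),"rot",(A.inv()*B).as_rotvec().round(4),
     "t",s["clock"],"pos",s["position"].round(4),"q",s["joint_positions"].round(1),"F",s["wrist_force"].round(2),"T",s["torque"].round(3),"w",round(s["width"],3))
E
python3 -c "
from h import *
goal([.513,.1408,.23])"
```

```text
jaw yaw 75.23167334333625 travel [   1.2 -460.1 -407.8] rot [ 0.     -0.0009  0.0001] t 0.2 pos [0.172  0.6525 0.2308] q [-80.   33.    1.4  82.4  -0.9  64.7  -3.2] F [ 0.21 -0.24  0.32] T [ 0.062  0.042 -0.065] w 0.999
```

>>> {"fn": "jog_arm", "kwargs": {
  "jaw": [75,75,75,75,75,75,75,75,75,75,75,75,75,75,75,75,75,75],
  "travel": [
    [0,-15,-13],
    [0,-28,-24],
    [0,-28,-25],
    [0,-28,-25],
    [0,-28,-25],
    [0,-28,-25],
    [0,-28,-25],
    [0,-28,-25],
    [0,-28,-25],
    [0,-28,-25],
    [0,-28,-25],
    [0,-28,-25],
    [0,-28,-25],
    [0,-28,-25],
    [0,-28,-25],
    [0,-28,-25],
    [0,-25,-22],
    [0,0,0]
  ],
  "rotation": [
    [0,0,0],
    [0,0,0],
    [0,0,0],
    [0,0,0],
    [0,0,0],
    [0,0,0],
    [0,0,0],
    [0,0,0],
    [0,0,0],
    [0,0,0],
    [0,0,0],
    [0,0,0],
    [0,0,0],
    [0,0,0],
    [0,0,0],
    [0,0,0],
    [0,0,0],
    [0,0,0]
  ]
}}

```text
clock: 2.45
position: [0.5137, 0.1372, 0.2312]
orientation: [-143.3, 89.9, -68.3]
wrist_force: [0.2, 0.4, -0.6]
width: 0.876
```

```bash
python3 -c "
from h import *
goal([.513,.1408,.155])
d=cams.get_image('scene');u,v=proj(d,[.513,.141,.19]);u,v=int(u),int(v)
cv2.imwrite('pics/s1.png',cv2.resize(d['image'][v-70:v+80,u-90:u+110,::-1],None,fx=4,fy=4,interpolation=2))
"
```

```text
jaw yaw 74.96385122820143 travel [76.2  1.7  3.4] rot [ 0.     -0.001   0.0007] t 2.45 pos [0.5137 0.1372 0.2312] q [-25.9  21.    8.2 104.2  -3.5  55.   58.7] F [ 0.19  0.45 -0.61] T [0.002 0.029 0.056] w 0.876
```

View pics/s1.png

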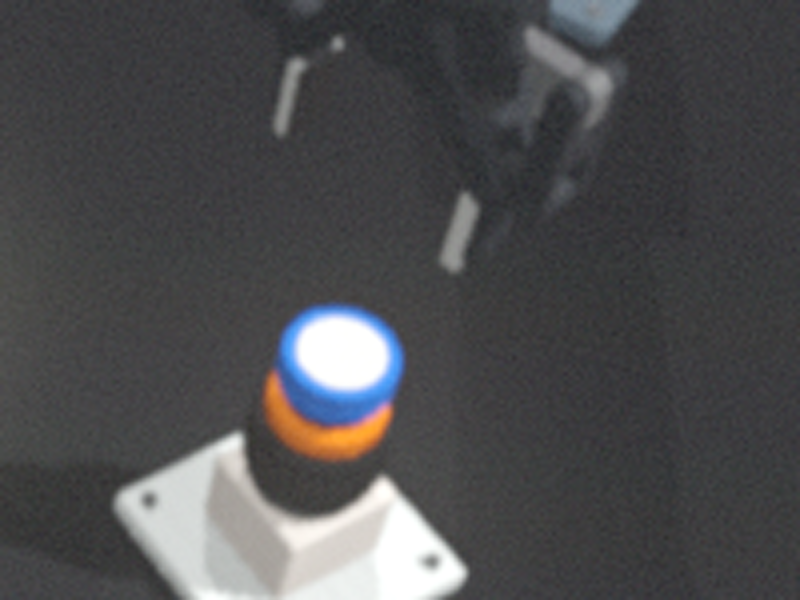

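The gripper hangs above the cap, with the pad tips at about (283,130) and (452,268) in the crop. I'll compare the tip height with the TCP.

```bash
python3 -c "
from h import *
d=cams.get_image('scene');u,v=proj(d,[.513,.141,.19]);u,v=int(u)-90,int(v)-70
s=env.read_state();z=R.from_euler('xyz',s['orientation'],degrees=True).as_matrix()[:,2]
for sg in(1,-1):
  for k in (0,.005,.01,.015):
    p=s['position']+sg*z*.039+[0,0,k]; print(sg,k,(proj(d,p)-[u,v])*4)
goal([.513,.1408,.127])
"
```

```text
1 0 [460.10065961 270.23796625]
1 0.005 [463.30447315 261.20051575]
1 0.01 [466.54364826 252.06331587]
1 0.015 [469.81877363 242.82470599]
-1 0 [305.9855473  148.55153216]
-1 0.005 [308.23027905 139.31230928]
-1 0.01 [310.49859056 129.97603303]
-1 0.015 [312.79085535 120.54116609]
jaw yaw 75.20812439016983 travel [104.1  -0.6   0.8] rot [ 0.      0.0001 -0.0006] t 2.55 pos [0.5123 0.1402 0.2311] q [-26.1  21.    8.  104.3  -3.5  55.   58.7] F [ 0.13  0.16 -0.3 ] T [ 0.046 -0.069  0.021] w 0.879
```

>>> {"fn": "jog_arm", "kwargs": {
  "jaw": [75,75,75,75,75,75,75,46,46,46,46,46,46],
  "travel": [
    [10,-0.6,0.8],
    [20,0,0],
    [25,0,0],
    [20,0,0],
    [15,0,0],
    [10,0,0],
    [5,0,0],
    [0,0,0],
    [0,0,0],
    [0,0,0],
    [0,0,0],
    [0,0,0],
    [0,0,0]
  ],
  "rotation": [
    [0,0,0],
    [0,0,0],
    [0,0,0],
    [0,0,0],
    [0,0,0],
    [0,0,0],
    [0,0,0],
    [0,0,0],
    [0,0,0],
    [0,0,0],
    [0,0,0],
    [0,0,0],
    [0,0,0]
  ]
}}

```text
clock: 4.18
position: [0.5137, 0.1407, 0.1269]
orientation: [-49.9, 89.9, 25.3]
wrist_force: [-1.3, -0.6, 6.2]
width: 0.55
```

```bash
python3 -c "
from h import *
goal([.513,.1408,.21])"
```

```text
jaw yaw 75.22696601320347 travel [-83.1   0.6   0. ] rot [-0.      0.0006  0.0008] t 4.175 pos [0.5137 0.1407 0.1269] q [-25.   28.2   6.8 111.6  -4.9  40.4  60. ] F [-1.33 -0.56  6.21] T [0.015 0.359 0.076] w 0.55
```

>>> {"fn": "jog_arm", "kwargs": {
  "jaw": [30,30,30,30,30,30,30,30,30,30],
  "travel": [
    [0,0,0],
    [0,0,0],
    [-4,0,0],
    [-8,0,0],
    [-8,0,0],
    [-15,0,0],
    [-20,0,0],
    [-20,0,0],
    [-10,0,0],
    [0,0,0]
  ],
  "rotation": [
    [0,0,0],
    [0,0,0],
    [0,0,0],
    [0,0,0],
    [0,0,0],
    [0,0,0],
    [0,0,0],
    [0,0,0],
    [0,0,0],
    [0,0,0]
  ]
}}

```text
clock: 5.42
position: [0.5137, 0.1407, 0.2121]
orientation: [-53.8, 89.9, 21.4]
wrist_force: [-0.2, 0.2, 0.2]
width: 0.538
```

```bash
python3 -c "
from h import *
goal([.548,-.136,.11])
d=cams.get_image('scene');u,v=proj(d,[.513,.141,.17]);u,v=int(u),int(v)
cv2.imwrite('pics/s2.png',cv2.resize(d['image'][v-70:v+80,u-90:u+110,::-1],None,fx=4,fy=4,interpolation=2))
"
```

```text
jaw yaw 75.23162192119759 travel [ 102.  -103.5 -258.9] rot [-0.      0.0009  0.0012] t 5.425 pos [0.5137 0.1407 0.2121] q [-26.   22.2   7.9 105.7  -3.8  52.3  58.9] F [-0.24  0.17  0.16] T [ 0.005  0.006 -0.006] w 0.538
```

View pics/s2.png

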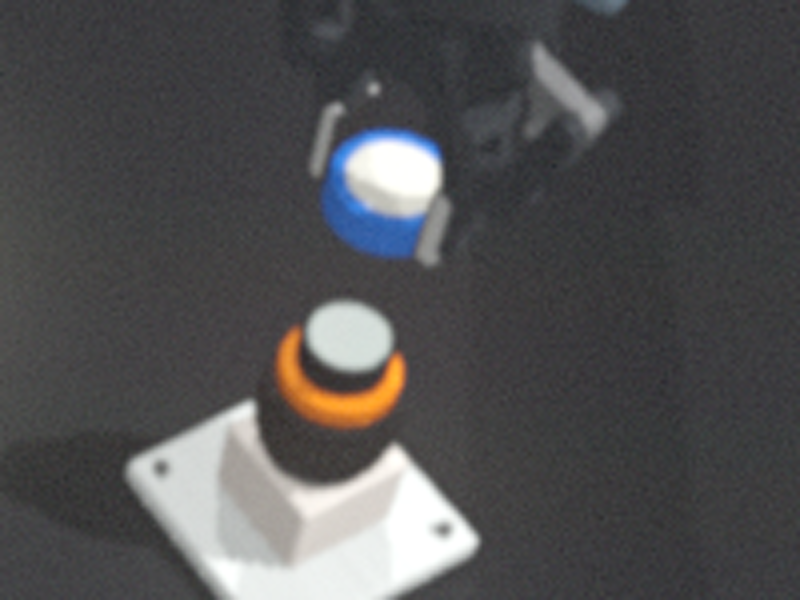

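The cap is held level between the pads at crop (385,190), with the lens bare below it. Next is the move over the tray.

>>> {"fn": "jog_arm", "kwargs": {
  "jaw": [30,30,30,30,30,30,30,30,30,30,30,30,30,30,30],
  "travel": [
    [0,-6,-15],
    [0,-10,-25],
    [0,-12,-30],
    [0,-12,-30],
    [0,-12,-30],
    [0,-12,-30],
    [0,-12,-30],
    [0,-12,-30],
    [0,-10,-25],
    [0,-5.5,-14],
    [25,0,0],
    [35,0,0],
    [30,0,0],
    [12,0,0],
    [0,0,0]
  ],
  "rotation": [
    [0,0,0],
    [0,0,0],
    [0,0,0],
    [0,0,0],
    [0,0,0],
    [0,0,0],
    [0,0,0],
    [0,0,0],
    [0,0,0],
    [0,0,0],
    [0,0,0],
    [0,0,0],
    [0,0,0],
    [0,0,0],
    [0,0,0]
  ]
}}

```text
clock: 7.35
position: [0.5471, -0.1363, 0.1089]
orientation: [96.1, 89.9, 171.3]
wrist_force: [0.5, -0.8, -0.2]
width: 0.54
```

```bash
python3 -c "
from h import *
goal([.548,-.136,.008])"
```

```text
jaw yaw 75.23480470300593 travel [100.9  -1.    0.5] rot [-0.     -0.0001 -0.0014] t 7.35 pos [ 0.5471 -0.1363  0.1089] q [  3.4  32.    8.8 108.   -7.1  40.6  91.6] F [ 0.46 -0.75 -0.22] T [-0.013 -0.035  0.012] w 0.54
```

>>> {"fn": "jog_arm", "kwargs": {
  "jaw": [30,30,30,30,30,30,30,30,30],
  "travel": [
    [15,-1,0.5],
    [25,0,0],
    [25,0,0],
    [20,0,0],
    [10,0,0],
    [3,0,0],
    [2,0,0],
    [1,0,0],
    [0,0,0]
  ],
  "rotation": [
    [0,0,0],
    [0,0,0],
    [0,0,0],
    [0,0,0],
    [0,0,0],
    [0,0,0],
    [0,0,0],
    [0,0,0],
    [0,0,0]
  ]
}}

```text
clock: 8.48
position: [0.5488, -0.1361, 0.0087]
orientation: [-86.6, 90.0, -11.3]
wrist_force: [1.1, -0.4, 0.8]
width: 0.541
```

>>> {"fn": "jog_arm", "kwargs": {
  "jaw": [30,30,30,30],
  "travel": [
    [1.5,0,0],
    [1.5,0,0],
    [1,0,0],
    [0,0,0]
  ],
  "rotation": [
    [0,0,0],
    [0,0,0],
    [0,0,0],
    [0,0,0]
  ]
}}

```text
clock: 8.98
position: [0.5484, -0.136, 0.0042]
orientation: [97.3, 90.0, 172.6]
wrist_force: [-0.8, -0.5, 0.2]
width: 0.539
```

>>> {"fn": "jog_arm", "kwargs": {
  "jaw": [30,30,30],
  "travel": [
    [1,0,0],
    [0,0,0],
    [0,0,0]
  ],
  "rotation": [
    [0,0,0],
    [0,0,0],
    [0,0,0]
  ]
}}

```text
clock: 9.35
position: [0.5485, -0.136, 0.0033]
orientation: [-81.0, 90.0, -5.8]
wrist_force: [-0.7, 0.5, 0.3]
width: 0.541
```

>>> {"fn": "jog_arm", "kwargs": {
  "jaw": [30,30,30],
  "travel": [
    [1,0,0],
    [0,0,0],
    [0,0,0]
  ],
  "rotation": [
    [0,0,0],
    [0,0,0],
    [0,0,0]
  ]
}}

```text
clock: 9.72
position: [0.5486, -0.1361, 0.0029]
orientation: [-78.4, 90.0, -3.1]
wrist_force: [-2.4, 1.1, 8.4]
width: 0.536
```

>>> {"fn": "jog_arm", "kwargs": {
  "jaw": [52,60,60,60,60,60,60,60,60,60,60,60],
  "travel": [
    [0,0,0],
    [0,0,0],
    [0,0,0],
    [0,0,0],
    [-5,0,0],
    [-10,0,0],
    [-20,0,0],
    [-25,0,0],
    [-25,0,0],
    [-25,0,0],
    [-10,0,0],
    [0,0,0]
  ],
  "rotation": [
    [0,0,0],
    [0,0,0],
    [0,0,0],
    [0,0,0],
    [0,0,0],
    [0,0,0],
    [0,0,0],
    [0,0,0],
    [0,0,0],
    [0,0,0],
    [0,0,0],
    [0,0,0]
  ]
}}

```text
clock: 11.22
position: [0.5488, -0.136, 0.1229]
orientation: [-82.1, 89.9, -6.9]
wrist_force: [0.7, 0.8, 0.0]
width: 0.698
```

```bash
python3 -c "
from h import *
goal([.50,.0,.123])
d=cams.get_image('scene');u,v=proj(d,[.548,-.136,.03]);u,v=int(u),int(v)
a=cv2.resize(d['image'][v-50:v+50,u-60:u+60,::-1],None,fx=3,fy=3,interpolation=2)
u,v=proj(d,[.513,.141,.12]);u,v=int(u),int(v)
b=cv2.resize(d['image'][v-25:v+25,u-30:u+30,::-1],None,fx=6,fy=6,interpolation=2)
cv2.imwrite('pics/s3.png',np.hstack([a,b]));print(proj(d,[.513,.141,.117]),u,v)
"
```

```text
jaw yaw 75.23508759967507 travel [ -0.2  81.9 119.1] rot [-0.      0.0002  0.0013] t 11.225 pos [ 0.5488 -0.136   0.1229] q [  3.1  31.    9.2 107.2  -7.   42.3  91.4] F [0.7  0.85 0.02] T [ 0.04   0.034 -0.008] w 0.698
[387.83481887 197.7802667 ] 388 196
```

View pics/s3.png

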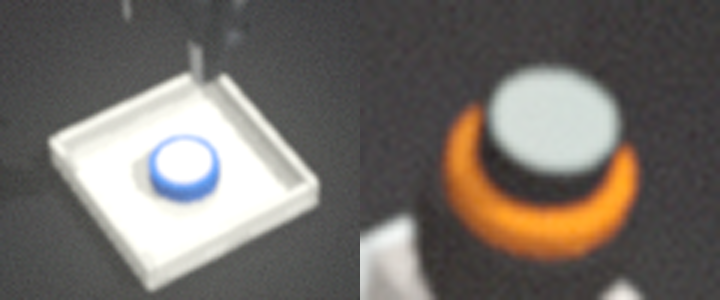

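The cap lies flat, right way up and central in the tray at crop (185,168). The iris ring is exposed, and the lens front is centred at about (390.4,190.8) in the full scene image. Next I'll touch the bare bench to calibrate the fingertip height at 50 mm opening.

>>> {"fn": "jog_arm", "kwargs": {
  "jaw": [50,50,50,50,50,50,50,50,50,50,50,50,50,50,50,50,50,50,50,50],
  "travel": [
    [0,10,15],
    [0,18,26],
    [0,18,26],
    [0,18,26],
    [0,12,18],
    [0,6,8],
    [0,0,0],
    [5,0,0],
    [10,0,0],
    [10,0,0],
    [10,0,0],
    [10,0,0],
    [10,0,0],
    [10,0,0],
    [10,0,0],
    [10,0,0],
    [10,0,0],
    [10,0,0],
    [10,0,0],
    [3,0,0]
  ],
  "rotation": [
    [0,0,0],
    [0,0,0],
    [0,0,0],
    [0,0,0],
    [0,0,0],
    [0,0,0],
    [0.17,0,0],
    [0.17,0,0],
    [0.17,0,0],
    [0.17,0,0],
    [0.17,0,0],
    [0.17,0,0],
    [0.17,0,0],
    [0.17,0,0],
    [0.17,0,0],
    [0.17,0,0],
    [0.17,0,0],
    [0,0,0],
    [0,0,0],
    [0,0,0]
  ]
}}

```text
clock: 13.78
position: [0.4992, -0.0002, 0.0037]
orientation: [-160.1, 89.9, 168.1]
wrist_force: [0.8, -0.3, -0.1]
width: 0.587
```

>>> {"fn": "jog_arm", "kwargs": {
  "jaw": [50,50,50,50,50],
  "travel": [
    [0,0,0],
    [0,0,0],
    [0,0,0],
    [0,0,0],
    [0,0,0]
  ],
  "rotation": [
    [0,0,0],
    [0,0,0],
    [0,0,0],
    [0,0,0],
    [0,0,0]
  ]
}}

```text
clock: 14.4
position: [0.4996, -0.0, 0.0044]
orientation: [34.2, 90.0, 2.3]
wrist_force: [-1.2, -0.2, 0.7]
width: 0.586
```

```bash
python3 -c "
from h import *
goal([.50,.0,.003])"
```

```text
jaw yaw -31.907328247402017 travel [1.4 0.2 0.3] rot [ 0.      0.0001 -0.0001] t 14.4 pos [ 0.4996 -0.      0.0044] q [-24.3  42.   29.4 122.3 -46.   27.2   9.3] F [-1.19 -0.2   0.67] T [0.014 0.031 0.007] w 0.586
```

>>> {"fn": "jog_arm", "kwargs": {
  "jaw": [50,50,50],
  "travel": [
    [2,0,0],
    [0,0,0],
    [0,0,0]
  ],
  "rotation": [
    [0,0,0],
    [0,0,0],
    [0,0,0]
  ]
}}

```text
clock: 14.78
position: [0.4996, -0.0001, 0.0023]
orientation: [-104.2, 90.0, -136.1]
wrist_force: [0.6, 0.3, -0.0]
width: 0.584
```

>>> {"fn": "jog_arm", "kwargs": {
  "jaw": [50,50,50],
  "travel": [
    [1,0,0],
    [0,0,0],
    [0,0,0]
  ],
  "rotation": [
    [0,0,0],
    [0,0,0],
    [0,0,0]
  ]
}}

```text
clock: 15.15
position: [0.4995, -0.0001, 0.0013]
orientation: [-115.2, 90.0, -147.2]
wrist_force: [-0.3, 0.2, 0.6]
width: 0.581
```

>>> {"fn": "jog_arm", "kwargs": {
  "jaw": [50,50,50],
  "travel": [
    [1,0,0],
    [0,0,0],
    [0,0,0]
  ],
  "rotation": [
    [0,0,0],
    [0,0,0],
    [0,0,0]
  ]
}}

```text
clock: 15.52
position: [0.4996, -0.0001, 0.0003]
orientation: [-136.1, 90.0, -168.0]
wrist_force: [1.0, 0.3, -1.4]
width: 0.584
```

>>> {"fn": "jog_arm", "kwargs": {
  "jaw": [50,50,50],
  "travel": [
    [1,0,0],
    [0,0,0],
    [0,0,0]
  ],
  "rotation": [
    [0,0,0],
    [0,0,0],
    [0,0,0]
  ]
}}

```text
clock: 15.9
position: [0.4996, -0.0001, -0.0007]
orientation: [-61.9, 90.0, -93.8]
wrist_force: [-0.5, -0.1, 0.0]
width: 0.584
```

>>> {"fn": "jog_arm", "kwargs": {
  "jaw": [50,50,50],
  "travel": [
    [1,0,0],
    [0,0,0],
    [0,0,0]
  ],
  "rotation": [
    [0,0,0],
    [0,0,0],
    [0,0,0]
  ]
}}

```text
clock: 16.27
position: [0.4996, -0.0001, -0.0017]
orientation: [-51.1, 90.0, -83.1]
wrist_force: [0.5, -0.5, -0.4]
width: 0.588
```

>>> {"fn": "jog_arm", "kwargs": {
  "jaw": [50,50,50],
  "travel": [
    [1,0,0],
    [0,0,0],
    [0,0,0]
  ],
  "rotation": [
    [0,0,0],
    [0,0,0],
    [0,0,0]
  ]
}}

```text
clock: 16.65
position: [0.4996, -0.0001, -0.0027]
orientation: [-10.0, 90.0, -41.9]
wrist_force: [-0.1, 0.7, 0.1]
width: 0.589
```

>>> {"fn": "jog_arm", "kwargs": {
  "jaw": [50,50,50],
  "travel": [
    [1,0,0],
    [0,0,0],
    [0,0,0]
  ],
  "rotation": [
    [0,0,0],
    [0,0,0],
    [0,0,0]
  ]
}}

```text
clock: 17.02
position: [0.4996, -0.0001, -0.003]
orientation: [77.3, 89.9, 45.4]
wrist_force: [-2.9, 0.7, 13.7]
width: 0.58
```

>>> {"fn": "jog_arm", "kwargs": {
  "jaw": [50,50,50],
  "travel": [
    [1,0,0],
    [0,0,0],
    [0,0,0]
  ],
  "rotation": [
    [0,0,0],
    [0,0,0],
    [0,0,0]
  ]
}}

```text
clock: 17.4
position: [0.4996, -0.0001, -0.0031]
orientation: [79.4, 89.9, 47.4]
wrist_force: [-5.9, 1.1, 29.9]
width: 0.589
```

Contact came at TCP z = -3.0 mm, so the tips sit 3 mm above the TCP at 50 mm opening. For tips at 110 mm I need the TCP at 107 mm. I'll lift and refine the lens axis.

>>> {"fn": "jog_arm", "kwargs": {
  "jaw": [70,70,70,70,70,70,70,70,70,70],
  "travel": [
    [-5,0,0],
    [-15,0,0],
    [-25,0,0],
    [-30,0,0],
    [-30,0,0],
    [-30,0,0],
    [-30,0,0],
    [-20,0,0],
    [-10,0,0],
    [0,0,0]
  ],
  "rotation": [
    [0,0,0],
    [0,0,0],
    [0,0,0],
    [0,0,0],
    [0,0,0],
    [0,0,0],
    [0,0,0],
    [0,0,0],
    [0,0,0],
    [0,0,0]
  ]
}}

```text
clock: 18.65
position: [0.4996, 0.0, 0.1907]
orientation: [47.6, 90.0, 15.7]
wrist_force: [0.5, 0.1, 0.6]
width: 0.82
```

```bash
python3 -c "
from h import *
goal([.513,.1408,.19])
P=[]
for n,r in(('top',1),('scene',1)):
    d=cams.get_image(n);u,v=proj(d,[.513,.141,.117]);u,v=int(u),int(v)
    P.append(cv2.resize(d['image'][v-24:v+24,u-26:u+26,::-1],None,fx=7.5,fy=7.5,interpolation=2)); print(n,u-26,v-24,proj(d,[.513,.1408,.136]))
cv2.imwrite('pics/s4.png',np.hstack(P))
"
```

```text
jaw yaw -31.89746410262482 travel [  0.7 126.6 -63. ] rot [ 0.      0.0005 -0.0005] t 18.65 pos [0.4996 0.     0.1907] q [-38.4  28.2  49.6 112.7 -27.4  51.4  -6.5] F [0.53 0.11 0.58] T [ 0.018 -0.016  0.052] w 0.82
top 175 232 [199.7870222  255.66765509]
scene 361 173 [389.80055785 190.72749431]
```

View pics/s4.png

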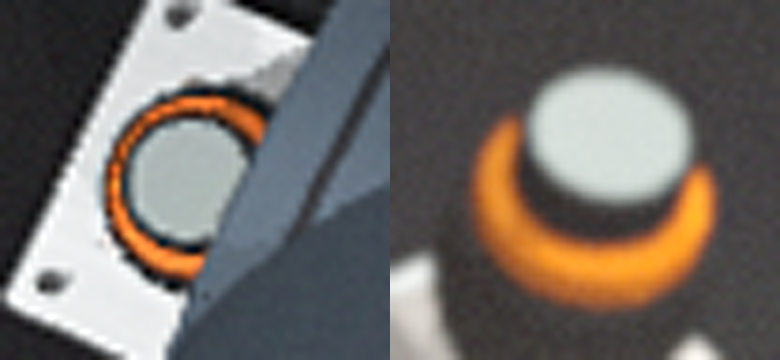

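The top-view disc centre is at (199.4,255.5) and the scene-view one at (389.8,190.3). Both are within 0.4 px of the assumed axis (0.513, 0.141).

>>> {"fn": "jog_arm", "kwargs": {
  "jaw": [70,70,70,70,70,70,70,70,70,70],
  "travel": [
    [0,12,-6],
    [0,24,-12],
    [0,28,-14],
    [0,28,-14],
    [0,22,-11],
    [0,12.8,-6.2],
    [0,0,0],
    [0,0,0],
    [0,0,0],
    [0,0,0]
  ],
  "rotation": [
    [0,0,0],
    [0,0,0],
    [0,0,0],
    [0,0,0],
    [0,0,0],
    [0,0,0],
    [0,0,0],
    [0,0,0],
    [0,0,0],
    [0,0,0]
  ]
}}

```text
clock: 20.0
position: [0.513, 0.1403, 0.1904]
orientation: [64.6, 90.0, 32.7]
wrist_force: [0.1, 0.2, -0.0]
width: 0.818
```

```bash
python3 -c "
from h import *
goal([.513,.141,.107])"
```

```text
jaw yaw -31.980891779961453 travel [83.4  0.6 -0.4] rot [ 0.      0.0001 -0.0001] t 20.0 pos [0.513  0.1403 0.1904] q [-52.3  31.3  49.9 108.3 -29.4  54.1 -20.5] F [ 0.06  0.15 -0.03] T [-0.004 -0.016  0.001] w 0.818
```

>>> {"fn": "jog_arm", "kwargs": {
  "jaw": [70,70,70,70,70,70,70,70,70],
  "travel": [
    [10,0.6,-0.4],
    [18,0,0],
    [20,0,0],
    [16,0,0],
    [10,0,0],
    [6,0,0],
    [3.4,0,0],
    [0,0,0],
    [0,0,0]
  ],
  "rotation": [
    [0,0,0],
    [0,0,0],
    [0,0,0],
    [0,0,0],
    [0,0,0],
    [0,0,0],
    [0,0,0],
    [0,0,0],
    [0,0,0]
  ]
}}

```text
clock: 21.12
position: [0.5131, 0.1418, 0.1072]
orientation: [55.9, 90.0, 24.0]
wrist_force: [-0.8, 0.7, 0.5]
width: 0.819
```

```bash
python3 -c "
from h import *
goal([.513,.141,.107])"
```

```text
jaw yaw -31.910438798130933 travel [ 0.2 -0.7  0.3] rot [ 0.      0.0003 -0.0005] t 21.125 pos [0.5131 0.1418 0.1072] q [-47.8  36.9  43.5 113.5 -36.4  44.1 -14.6] F [-0.83  0.66  0.54] T [-0.016  0.023 -0.025] w 0.819
```

>>> {"fn": "jog_arm", "kwargs": {
  "jaw": [60,52,45,40,30,30,30],
  "travel": [
    [0,-0.7,0.3],
    [0,0,0],
    [0,0,0],
    [0,0,0],
    [0,0,0],
    [0,0,0],
    [0,0,0]
  ],
  "rotation": [
    [0,0,0],
    [0,0,0],
    [0,0,0],
    [0,0,0],
    [0,0,0],
    [0,0,0],
    [0,0,0]
  ]
}}

```text
clock: 22.0
position: [0.5132, 0.1407, 0.1076]
orientation: [55.1, 89.9, 23.2]
wrist_force: [-2.2, -0.5, 9.4]
width: 0.547
```

```bash
python3 -c "
from h import *
goal([.513,.141,.107])"
```

```text
jaw yaw -31.93343049966315 travel [ 0.6  0.1 -0.3] rot [ 0.      0.0006 -0.0009] t 22.0 pos [0.5132 0.1407 0.1076] q [-47.7  36.8  43.5 113.5 -36.4  44.  -14.5] F [-2.16 -0.45  9.43] T [-0.149  0.359 -0.006] w 0.547
```

>>> {"fn": "jog_arm", "kwargs": {
  "jaw": [30,30,30,30,30,30,30,30],
  "travel": [
    [0,0,0],
    [0,0,0],
    [0,0,0],
    [0,0,0],
    [0,0,0],
    [0,0,0],
    [0,0,0],
    [0,0,0]
  ],
  "rotation": [
    [-0.06,0,0],
    [-0.07,0,0],
    [-0.07,0,0],
    [-0.07,0,0],
    [-0.07,0,0],
    [-0.06,0,0],
    [0,0,0],
    [0,0,0]
  ]
}}

```text
clock: 23.0
position: [0.5135, 0.1407, 0.1077]
orientation: [24.4, 89.9, 15.4]
wrist_force: [-0.5, -1.1, 8.9]
width: 0.552
```

```bash
python3 -c "
from h import *
goal([.513,.141,.107])"
```

```text
jaw yaw -9.026665667015127 travel [ 0.7  0.3 -0.5] rot [ 0.      0.0014 -0.0006] t 23.0 pos [0.5135 0.1407 0.1077] q [-44.   34.7  36.8 113.4 -30.8  41.8   2.4] F [-0.5  -1.06  8.88] T [-0.193  0.201 -0.014] w 0.552
```

>>> {"fn": "jog_arm", "kwargs": {
  "jaw": [30,30,30,30],
  "travel": [
    [0,0,0],
    [0,0,0],
    [0,0,0],
    [0,0,0]
  ],
  "rotation": [
    [-0.05,0,0],
    [-0.05,0,0],
    [-0.04,0,0],
    [0,0,0]
  ]
}}

```text
clock: 23.5
position: [0.5135, 0.1407, 0.1076]
orientation: [14.9, 89.9, 13.9]
wrist_force: [0.1, -1.2, 7.6]
width: 0.554
```

```bash
python3 -c "
from h import *
goal([.513,.141,.107])"
```

```text
jaw yaw -0.9729691316433713 travel [ 0.6  0.3 -0.5] rot [ 0.      0.0015 -0.0004] t 23.5 pos [0.5135 0.1407 0.1076] q [-42.6  34.   34.4 113.4 -28.7  41.1   8.4] F [ 0.11 -1.21  7.57] T [-0.157  0.052 -0.06 ] w 0.554
```

>>> {"fn": "jog_arm", "kwargs": {
  "jaw": [30,30,30],
  "travel": [
    [0,0,0],
    [0,0,0],
    [0,0,0]
  ],
  "rotation": [
    [-0.06,0,0],
    [-0.06,0,0],
    [0,0,0]
  ]
}}

```text
clock: 23.88
position: [0.5136, 0.1407, 0.1077]
orientation: [7.6, 89.9, 13.5]
wrist_force: [0.4, -0.6, 6.5]
width: 0.547
```

```bash
python3 -c "
from h import *
goal([.513,.141,.107])"
```

```text
jaw yaw 5.920936092903061 travel [ 0.7  0.4 -0.6] rot [ 0.      0.0017 -0.0002] t 23.875 pos [0.5136 0.1407 0.1077] q [-41.4  33.5  32.3 113.3 -27.   40.6  13.4] F [ 0.44 -0.55  6.48] T [-0.199  0.047 -0.065] w 0.547
```

>>> {"fn": "jog_arm", "kwargs": {
  "jaw": [30,30,30],
  "travel": [
    [0,0,0],
    [0,0,0],
    [0,0,0]
  ],
  "rotation": [
    [-0.06,0,0],
    [-0.06,0,0],
    [0,0,0]
  ]
}}

```text
clock: 24.25
position: [0.5137, 0.1407, 0.1077]
orientation: [0.8, 89.9, 13.6]
wrist_force: [0.6, -1.4, 7.3]
width: 0.551
```

```bash
python3 -c "
from h import *
goal([.513,.141,.107])"
```

```text
jaw yaw 12.793611651547334 travel [ 0.7  0.5 -0.6] rot [ 0.      0.0019 -0.    ] t 24.25 pos [0.5137 0.1407 0.1077] q [-40.2  33.   30.3 113.3 -25.3  40.1  18.5] F [ 0.61 -1.38  7.34] T [-0.209 -0.009 -0.038] w 0.551
```

>>> {"fn": "jog_arm", "kwargs": {
  "jaw": [30,30,30],
  "travel": [
    [0,0,0],
    [0,0,0],
    [0,0,0]
  ],
  "rotation": [
    [-0.06,0,0],
    [-0.06,0,0],
    [0,0,0]
  ]
}}

```text
clock: 24.62
position: [0.5137, 0.1407, 0.1077]
orientation: [-8.0, 89.9, 11.7]
wrist_force: [1.1, -0.5, 5.6]
width: 0.553
```

```bash
python3 -c "
from h import *
goal([.513,.141,.107])"
```

```text
jaw yaw 19.675945756232874 travel [ 0.7  0.5 -0.6] rot [-0.      0.002   0.0003] t 24.625 pos [0.5137 0.1407 0.1077] q [-38.9  32.6  28.2 113.2 -23.5  39.7  23.5] F [ 1.13 -0.55  5.58] T [-0.114 -0.049 -0.041] w 0.553
```

Turned 0.90 rad so far, with drag only.

>>> {"fn": "jog_arm", "kwargs": {
  "jaw": [30,30,30],
  "travel": [
    [0,0,0],
    [0,0,0],
    [0,0,0]
  ],
  "rotation": [
    [-0.06,0,0],
    [-0.06,0,0],
    [0,0,0]
  ]
}}

```text
clock: 25.0
position: [0.5138, 0.1407, 0.1077]
orientation: [-14.0, 89.9, 12.5]
wrist_force: [0.0, -1.0, 5.9]
width: 0.55
```

```bash
python3 -c "
from h import *
goal([.513,.141,.107])"
```

```text
jaw yaw 26.54634281719906 travel [ 0.7  0.6 -0.6] rot [-0.      0.002   0.0005] t 25.0 pos [0.5138 0.1407 0.1077] q [-37.7  32.2  26.2 113.2 -21.8  39.3  28.6] F [ 0.02 -1.04  5.91] T [-0.057 -0.134 -0.046] w 0.55
```

>>> {"fn": "jog_arm", "kwargs": {
  "jaw": [30,30,30],
  "travel": [
    [0,0,0],
    [0,0,0],
    [0,0,0]
  ],
  "rotation": [
    [-0.06,0,0],
    [-0.06,0,0],
    [0,0,0]
  ]
}}

```text
clock: 25.38
position: [0.5139, 0.1408, 0.1077]
orientation: [-20.2, 89.9, 13.2]
wrist_force: [0.6, -0.8, 5.6]
width: 0.548
```

```bash
python3 -c "
from h import *
goal([.513,.141,.107])"
```

```text
jaw yaw 33.42030276651472 travel [ 0.7  0.7 -0.6] rot [-0.      0.0022  0.0008] t 25.375 pos [0.5139 0.1408 0.1077] q [-36.4  31.8  24.1 113.1 -20.   39.   33.7] F [ 0.65 -0.78  5.55] T [-0.113 -0.12  -0.041] w 0.548
```

>>> {"fn": "jog_arm", "kwargs": {
  "jaw": [30,30,30],
  "travel": [
    [0,0,0],
    [0,0,0],
    [0,0,0]
  ],
  "rotation": [
    [-0.06,0,0],
    [-0.06,0,0],
    [0,0,0]
  ]
}}

```text
clock: 25.75
position: [0.5139, 0.1408, 0.1077]
orientation: [-27.2, 89.9, 13.1]
wrist_force: [0.7, -0.1, 6.3]
width: 0.552
```

```bash
python3 -c "
from h import *
goal([.513,.141,.107])"
```

```text
jaw yaw 40.29286614221742 travel [ 0.7  0.7 -0.6] rot [-0.      0.0021  0.0011] t 25.75 pos [0.5139 0.1408 0.1077] q [-35.1  31.5  22.  113.1 -18.3  38.7  38.7] F [ 0.74 -0.13  6.33] T [-0.058 -0.223 -0.033] w 0.552
```

>>> {"fn": "jog_arm", "kwargs": {
  "jaw": [30,30,30],
  "travel": [
    [0,0,0],
    [0,0,0],
    [0,0,0]
  ],
  "rotation": [
    [-0.06,0,0],
    [-0.06,0,0],
    [0,0,0]
  ]
}}

```text
clock: 26.12
position: [0.514, 0.1409, 0.1077]
orientation: [-32.1, 89.9, 15.0]
wrist_force: [0.5, 0.5, 5.6]
width: 0.547
```

```bash
python3 -c "
from h import *
goal([.513,.141,.107])"
```

```text
jaw yaw 47.153381034105664 travel [ 0.7  0.8 -0.6] rot [-0.      0.0021  0.0013] t 26.125 pos [0.514  0.1409 0.1077] q [-33.7  31.1  20.  113.  -16.5  38.4  43.8] F [0.48 0.46 5.62] T [ 0.033 -0.207 -0.178] w 0.547
```

The stop is felt: torque has risen to 0.18 N m. I'll creep on.

>>> {"fn": "jog_arm", "kwargs": {
  "jaw": [30,30,30],
  "travel": [
    [0,0,0],
    [0,0,0],
    [0,0,0]
  ],
  "rotation": [
    [-0.03,0,0],
    [-0.03,0,0],
    [0,0,0]
  ]
}}

```text
clock: 26.5
position: [0.514, 0.1409, 0.1077]
orientation: [-35.5, 89.9, 15.1]
wrist_force: [0.9, 0.1, 5.8]
width: 0.548
```

```bash
python3 -c "
from h import *
goal([.513,.141,.107])"
```

```text
jaw yaw 50.55444911021185 travel [ 0.7  0.8 -0.5] rot [-0.      0.002   0.0015] t 26.5 pos [0.514  0.1409 0.1077] q [-33.1  31.   19.  113.  -15.7  38.3  46.3] F [0.9  0.11 5.8 ] T [-0.025 -0.265 -0.289] w 0.548
```

>>> {"fn": "jog_arm", "kwargs": {
  "jaw": [30,30,30,30],
  "travel": [
    [0,0,0],
    [0,0,0],
    [0,0,0],
    [0,0,0]
  ],
  "rotation": [
    [-0.03,0,0],
    [-0.02,0,0],
    [-0.02,0,0],
    [0,0,0]
  ]
}}

```text
clock: 27.0
position: [0.514, 0.1409, 0.1077]
orientation: [-38.1, 89.9, 16.4]
wrist_force: [0.2, 0.9, 5.0]
width: 0.55
```

```bash
python3 -c "
from h import *
goal([.513,.141,.107])"
```

```text
jaw yaw 54.54216307382536 travel [ 0.7  0.9 -0.5] rot [-0.      0.002   0.0016] t 27.0 pos [0.514  0.1409 0.1077] q [-32.3  30.8  17.8 113.  -14.7  38.2  49.3] F [0.19 0.89 5.03] T [ 0.067 -0.258 -0.476] w 0.55
```

Torque is 0.48 N m, including about 0.05 of drag, so it is snug. I'll let go and lift straight up.

>>> {"fn": "jog_arm", "kwargs": {
  "jaw": [60,72,72,72,72,72,72,72,72,72,72,72,72],
  "travel": [
    [0,0,0],
    [0,0,0],
    [0,0,0],
    [0,0,0],
    [0,0,0],
    [-5,0,0],
    [-15,0,0],
    [-25,0,0],
    [-30,0,0],
    [-30,0,0],
    [-20,0,0],
    [-5,0,0],
    [0,0,0]
  ],
  "rotation": [
    [0,0,0],
    [0,0,0],
    [0,0,0],
    [0,0,0],
    [0,0,0],
    [0,0,0],
    [0,0,0],
    [0,0,0],
    [0,0,0],
    [0,0,0],
    [0,0,0],
    [0,0,0],
    [0,0,0]
  ]
}}

```text
clock: 28.62
position: [0.5127, 0.141, 0.2371]
orientation: [-20.3, 90.0, 34.3]
wrist_force: [0.3, 0.4, -0.3]
width: 0.846
```

```bash
python3 -c "
from h import *
goal([.513,.141,.237])
d=cams.get_image('scene');cv2.imwrite('pics/s5.png',cv2.resize(d['image'][90:390,90:450,::-1],None,fx=2,fy=2,interpolation=2))
"
```

```text
jaw yaw 54.612081315618234 travel [ 0.1 -0.2  0.2] rot [-0.      0.0005  0.0002] t 28.625 pos [0.5127 0.141  0.2371] q [-36.   21.7  22.1 104.1  -9.7  56.   44.7] F [ 0.34  0.37 -0.32] T [ 0.023 -0.028  0.024] w 0.846
```

View pics/s5.png

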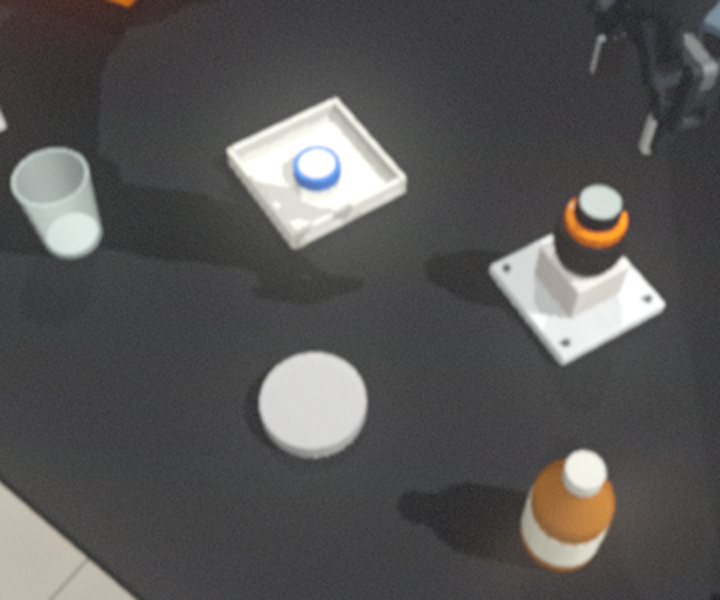

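The cap lies in the tray at (317,168), the lens is bare at (597,210), the other objects are where they were, and the gripper is clear. I'll hand the job in.

```bash
python3 -c "
from workcell import env
print(env.finish_job(), env.read_state()['clock'])"
```

```text
the job is handed in; nothing more can be done
the job is handed in; nothing more can be done
```

I put the blue dust cap flat in the white tray, the same way up. I then turned the iris ring about 1.5 rad counter-clockwise to its end stop, let go and lifted clear. The job was handed in at about 29 s of the 70 s allowed.

- **Stop felt:** drag held at about 0.05 N m until roughly 1.3–1.4 rad, then the torque rose to 0.18, 0.29 and finally 0.48 N m. The last reading includes the drag, so the snug torque is about 0.43 N m, within 0.25–0.5 and below the 0.6 limit. Single readings vary by about 0.03–0.05 N m.
- **Fixed black rings:** I touched the bench beforehand to find the fingertip height, which put the tips at about 110 mm on the ring. A steady upward force of 5–9 N showed while gripping. I put it down to the pads swinging forward as they close rather than contact with a black ring, but I could not confirm that directly.
- **Final picture:** the cap is flat near the tray centre, the beaker, dish and bottle have not visibly moved, and the gripper is clear with no force on it.
- **Not checked:** I never saw the white dot in the pictures, so the ring's final position rests on the torque and angle readings alone.

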